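# Check a display panel's height with a bridge gauge

## Robot

A 6-joint arm with a two-finger parallel gripper is mounted at the origin on the work surface. World frame = base frame: x ahead of the robot, y to its left, z up, the work surface at z = 0. Lengths are in mm, angles in rad, forces in N, time in s.
With the tool pointing down it reaches from about 275 to 825 mm from the base axis. Payload 4.9 kg.
Tool frame: the origin (TCP) lies midway between the tips of the shut fingers; the grasp point (between the pads) lies 19 mm behind it; z points along the fingers, y is the line along which they close (so a half turn about z gives the same grasp; the last joint's range is limited). The gripper opens to 85 mm and grips with 20 to 120 N. Pads are 22 mm wide; open, the fingers measure 114 mm over their backs; the gripper's body (76 mm by 85 mm) begins 54 mm behind the grasp point. The pads swing forward as they close: fully open they stand 13 mm farther back than shut.
Start: joints at [-1.306, 0.326, -0.193, 1.052, 0, 1.437], TCP at [213.585, -506.853, 231.281] pointing down, gripper open.
Joint ranges: [-2.65, 2.65], [-0.97, 1.79], [-1.3, 1.35], [-1.93, 2.1], [-1.47, 1.37], [-3.14, 3.14]. Speed limits (rad/s): [2.57, 2.57, 3.14, 3.14, 3.14, 3.14].

## Interface

Orientations are given as a unit quaternion [x, y, z, w].
In Python, from bench import bot gives the robot as it stands. The module is installed in compiled form; this text tells all that it offers.
- The arm moves only by the tool arm_command, never from a script. Its argument "steps" is a list of rows, each an object with "delta_pos": the shift along the tool's x, y, z each as a share of 0.2 m, from -1 to 1, a list of three; "twist": the turn, a rotation vector about the tool's x, y, z each as a share of 45 degrees, from -1 to 1, a list of three; "hand": the opening, from -1 (shut) to 1 (fully open). A call has 1 to 5 rows; each row shifts and turns the commanded pose from where the row before left it, along the tool's axes as they then stand; what a row does not reach is not made up. A row lasts 1/12 s, in which the tool goes at most 41.7 mm and 7.16 degrees, less where a joint would pass 70% of its speed; a pose out of reach is approached as far as the arm can. A call with a number of a shift or a turn outside -1 to 1 is refused whole. A call with a gripper value outside its range is refused whole. The fingers move at their own pace and stop on an object; the grip force is fixed at half the most. Time passes only in rows, so rows that do not move let the fingers close. It gives the time, the measured TCP pose, the force, the opening and the grip force at its end, in the units of the state.
- bot.state(): the state, without advancing time (a new reading comes with each control period).
- bot.capture(name): name is "scene" or "top" or "wrist"; returns a dict with "pixels" (384x512x3 uint8, blue, green, red), "depth" (384x512 float32, mm along the optical axis (not along the pixel's ray), 0 where there is no reading), "camera_matrix" (3x3 intrinsics, pixels), "view" (4x4, takes a point from world to camera coordinates). Camera axes: x right, y down, z forward; pixel columns grow to the right and rows downward; lengths in mm; the calibration is good to about 2 mm. A picture is of the moment at which its call begins.
- bot.sign_off(): hands the job in; it is judged then, once.
Trained networks look in the newest picture that a camera, given by its name, has taken for a name from the list of things; names that differ only in an ending like _2 or _b are one class to them, and where a whole thing is asked for, a point or a joint stands for the part that bears it (a point fixed in the world has none). Each returns a list of dicts, best first, with "conf" (0 to 1); they miss things now and then, are a little off and sometimes report something else, mostly with a low value. They report only what shows in the picture. A call takes as long as a camera call. They do not tell look-alikes from the thing itself.
- bot.search_frame(label, camera): "extent" ([centre column, centre row, width, height] in pixels, round what is visible of it).
- bot.silhouettes(label, camera): "pixels" (384x512 bool, what is visible of it) and "extent" ([centre column, centre row, width, height] in pixels, round what is visible of it).
The state is a dict: "t": time; "joint_positions": joint angles; "qvel": joint speeds; "joint_torque": joint torques, N m; "tool_pos": TCP position; "orientation": TCP orientation; "force": force on the tool from outside, world axes, zero at the start; "moment": the same for the moment, N m; "gripper_width": finger opening in mm; "grasp_force": force on a finger pad.
Only numpy, scipy, OpenCV 4.12 (cv2) and the standard library are available. Lean on these libraries where they do the work, as an engineer would, in place of code of your own. Each camera call takes 0.05 s, during which the arm holds its last target. There are 200 camera calls.

## Task

Lift the tallest of the three display panels up out of the slotted white rack by its top edge, stand it in the slot in the middle of the round dark measuring plate, midway along the slot, and let go. Then set the bridge gauge astride it, lowering it gently until both feet stand flat on the plate and its sprung foot rests on the panel's top edge over the middle of the slot, so that it reads the height, and leave it standing there. Leave the other two panels in the rack and disturb nothing else on the bench.

Things in the scene. Friction and masses are not known exactly. Their poses are not given: they have to be found in the camera images.
- panel_tall: tallest display panel: dark glass in a thin aluminium frame, 8 mm thick (x), 120 mm wide (y), 100 mm high (z), about 0.24 kg, standing upright. Origin: centre of its underside; x is normal to its faces. It starts in one of the three slots of the rack (any of them)
- panel_mid: second panel, alike but 84 mm high; it stays in the rack. Origin and axes as for the tallest
- panel_low: third panel, alike but 68 mm high; it stays in the rack. Origin and axes as for the tallest
- rack: fixed white plastic rack, base 150 mm (x) by 120 mm (y) by 10 mm thick, with three slots along y at x = -46, 0 and +46 mm, each between two ribs 100 mm long, 11 mm apart, whose tops are 40 mm above the bench. Panels stand on the base's top, 10 mm above the bench. Origin: centre of its underside
- plate: fixed round dark steel measuring plate, 250 mm across, 10 mm thick, with one slot across its middle along its y, between two aluminium ribs 100 mm long (y). Origin: centre of its underside
- slot (a point): centre of the slot's floor, which is the plate's top face. The slot is 11 mm wide (x) up to 30 mm above this point, then flared lips widen to about 23 mm at 42 mm above it. y runs along the slot. Axes as the plate's
- gauge: loose portal-shaped bridge gauge, about 0.65 kg in all, 208 mm long (y) over its feet and 195 mm high. Two legs at y = +-92 mm, each on a foot 60 mm (x) by 24 mm (y); 160 mm clear between the feet, 122 mm clear height under the beam (26 mm thick in x). A grey block to hold it by stands on the middle of the beam: 34 mm (x) by 44 mm (y), from 138 to 195 mm above the feet, with a thin scale plate beside it at +y. Origin: midway between the feet, at their undersides; z up
- gauge_grip (a point): point in the middle of the gauge's grey block, 15 mm below its top, 180 mm above the undersides of the feet; grasp across the 34 mm (x)
- gauge_foot (a joint): how far (m) the gauge's sprung foot is pushed up: 0 hanging free, 0.055 fully up. Its underside is 55 mm + this value above the undersides of the gauge's feet; with the gauge standing flat over a 100 mm panel on the same plate it reads 0.045. The spring and its own weight press down with about 1.5 N at 0 and 2.6 N at 0.045, less than the gauge's weight
- foot_pad (a point): centre of the underside of the sprung foot, a round steel disc 32 mm across and 8 mm thick, below the middle of the beam
- syringe: bystander: syringe lying on the bench's far side, 145 mm long, 22 mm thick; origin: underside, middle
- wash_bottle: bystander: white wash bottle with yellow cap, 60 mm across, 150 mm high; origin: underside centre
- swab_pot: bystander: white pot with wooden swabs, 72 mm across, 115 mm high; origin: underside centre
- cup: bystander: glass cup, 70 mm across, 60 mm high; origin: underside centre
- roller: bystander: blue-handled rubber roller lying on the bench's far side, 140 mm long, 32 mm high; origin: underside, near the middle
Things that resemble listed ones, but are neither listed nor needed, are in the scene too. What is shaped like the panel_tall but pink or purple is not meant.

How it is judged:
By the outcome, as a careful person would: the job done as asked, in the order asked, and still so for the second after the job is handed in, with the robot touching nothing.
It also fails if it takes over 64 s, if anything falls off the work surface, if the arm or the gripper's body presses on something with over 40 N, if the wrist force passes 120 N, or if a joint passes its speed limit or range.

## Working session

There is one attempt and no reset: what is moved stays moved. The work goes in short steps, Python scripts to look and compute and a tool call to move; the robot and the scene stay as the last step left them, time stands still between calls to the robot, and variables do not carry over. Pictures are saved under pics/ and viewed, at most 10 in all, crops included, and the job is handed in when it is done.

Besides the shell and the picture viewer there is one more tool, called after "Request:" by a JSON object that holds its "fn" and its "kwargs". arm_command: Moves the arm, as the interface text tells. Shift numbers are shares of 0.2 m and turn numbers shares of 45 degrees, none past 1 either way. Its arguments: {"type":"object","properties":{"steps":{"type":"array"}},"required":["steps"]}

```bash
mkdir -p pics
cat > h.py <<'E'
import numpy as np, cv2
from bench import bot
from scipy.spatial.transform import Rotation as R
def cloud(c):
    d=c["depth"].astype(float);K=c["camera_matrix"];v,u=np.mgrid[:384,:512]
    P=np.stack([(u-K[0,2])*d/K[0,0],(v-K[1,2])*d/K[1,1],d],-1)
    V=c["view"];W=(P-V[:3,3])@V[:3,:3]
    W[d<=0]=np.nan
    return W
def proj(c,p):
    q=c["view"][:3,:3]@np.array(p,float)+c["view"][:3,3];k=c["camera_matrix"]@q
    return k[:2]/k[2]
E
python3 - <<'E'
from h import *
ims=[]
for n in ["scene","top"]:
    c=bot.capture(n);np.savez(n,**c);ims.append(c["pixels"])
    W=cloud(c)
    for l in ["panel_tall","panel_mid","panel_low","rack","plate","gauge","gauge_grip","foot_pad"]:
        for r in bot.silhouettes(l,n)[:4]:
            if r["conf"]<.3: continue
            m=r["pixels"]&~np.isnan(W[...,0]); p=W[m]
            print(n,l,round(r["conf"],2),np.round(r["extent"]).astype(int),np.round(np.median(p,0)),'zmax',np.round(np.percentile(p[:,2],98)))
    cv2.imwrite(f"pics/{n}.png",c["pixels"])
s=bot.state();print(s)
E
```

```text
scene panel_tall 0.86 [338 174  38  27] [450. 281.  77.] zmax 112.0
scene panel_tall 0.77 [368 142  41  36] [328. 411.  56.] zmax 103.0
scene panel_tall 0.65 [322 144  17  48] [332. 253.  68.] zmax 104.0
scene panel_tall 0.44 [348 198  46  20] [541. 292.  69.] zmax 97.0
scene panel_mid 0.72 [350 198  45  24] [541. 291.  71.] zmax 97.0
scene panel_low 0.77 [343 189  44  17] [496. 287.  64.] zmax 81.0
scene rack 0.94 [343 201  53  44] [549. 285.  12.] zmax 42.0
scene plate 0.96 [245 211  82  73] [528.  -9.  10.] zmax 49.0
scene plate 0.62 [261 290  25  31] [768.   7.  31.] zmax 62.0
scene gauge 0.6 [132 206  83  60] [ 523. -320.  135.] zmax 195.0
scene gauge_grip 0.91 [133 207  86  65] [ 522. -319.  135.] zmax 195.0
scene foot_pad 0.5 [133 207  15  15] [ 520. -322.   63.] zmax 106.0
scene foot_pad 0.38 [201 284  35  37] [ 765. -145.   73.] zmax 112.0
top panel_tall 0.74 [120 308  59  25] [327. 406.  89.] zmax 104.0
top panel_tall 0.61 [178 305  21  47] [321. 253.  81.] zmax 104.0
top panel_tall 0.58 [161 257  45  11] [446. 286. 107.] zmax 114.0
top panel_mid 0.72 [156 223  50  14] [538
[... 496 characters left out ...]
[-1.30620880e+00,  3.26182652e-01, -1.92590329e-01,  1.05199292e+00,
       -1.75968258e-05,  1.43659515e+00]), 'qvel': array([ 5.16998402e-04,  1.64822466e-03, -1.90674860e-03,  1.10749700e-03,
       -1.97889668e-04,  8.68971875e-05]), 'joint_torque': array([ 2.81791657e-06, -4.43313038e+01,  2.62760657e+01,  8.46064722e-04,
       -2.09584359e-04, -3.34727360e-06]), 'tool_pos': array([ 213.57808025, -506.86554969,  231.29396996]), 'orientation': array([ 9.80186722e-01,  1.98075718e-01, -7.78878790e-06,  1.57516215e-05]), 'force': array([ 0.09477514, -0.43799669, -0.4942439 ]), 'moment': array([ 0.01015197, -0.01992096,  0.00200284]), 'grasp_force': 0.0, 'gripper_width': 85.45130117941318}
```

View pics/scene.png

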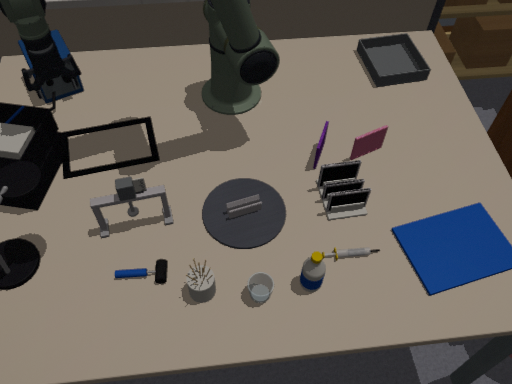

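View pics/top.png

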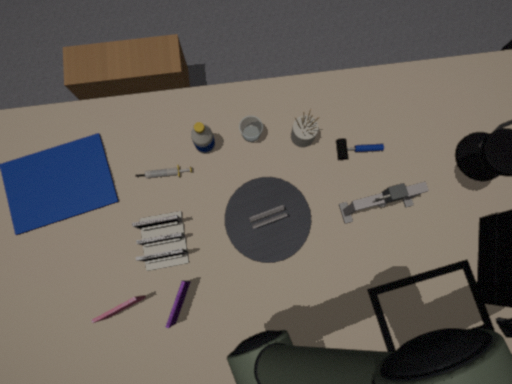

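The scene view shows these candidates:
- Tall panel: rack panels at (338,174), (343,189) and (348,198) have tops at about 110, 80 and 96 mm, so (338,174), nearest the robot, is the tallest.
- Look-alikes: purple at (321,145) and pink at (368,142), both standing outside the rack.
- Plate: (245,211), with its slot tilted.
- Gauge: (132,206).

Next I'll fit the poses and check one crop.

Run:
```python
from h import *
C={n:dict(np.load(n+".npz")) for n in ["scene","top"]}
def fit(name,box,z):
    for n,c in C.items():
        W=cloud(c);m=(W[...,0]>box[0])&(W[...,0]<box[1])&(W[...,1]>box[2])&(W[...,1]<box[3])&(W[...,2]>z[0])&(W[...,2]<z[1])
        p=W[m]
        if len(p)<8: print(name,n,len(p));continue
        r=cv2.minAreaRect(p[:,:2].astype(np.float32)); q=p[:,:2]-p[:,:2].mean(0);e,v=np.linalg.eigh(q.T@q); d=v[:,1]
        print(name,n,len(p),'rect',np.round(r[0],1),np.round(r[1],1),'mean',np.round(p.mean(0),1),'axis deg',round(np.degrees(np.arctan2(d[1],d[0]))%180,1))
fit("tall",(415,475,210,360),(98,120))
fit("mid",(510,575,210,370),(86,102))
fit("slotribs",(430,600,-90,80),(38,60))
fit("plate",(350,700,-170,170),(6,14))
fit("block",(420,600,-420,-220),(185,205))
fit("beam",(400,640,-450,-180),(118,150))
fit("feet",(400,640,-450,-180),(4,16))
fit("rack",(380,620,190,400),(6,14))
c=C["scene"];a=cv2.resize(c["pixels"][120:225,295:400],(600,600),interpolation=cv2.INTER_CUBIC)
b=C["top"]["pixels"]; cv2.imwrite("pics/crop.png",a)
```

```text
tall scene 192 rect [447.8 286. ] [ 17.5 121.4] mean [448.3 283.2 107.1] axis deg 93.4
tall top 180 rect [448.6 283.7] [  9.6 119.8] mean [448.3 284.9 109.5] axis deg 93.4
mid scene 163 rect [537.3 293.8] [ 16.4 121. ] mean [539.4 293.   92.7] axis deg 93.4
mid top 172 rect [540.2 291.8] [  9.7 119.1] mean [539.9 291.7  93.5] axis deg 93.1
slotribs scene 260 rect [514.8  -7.3] [ 35.2 101.2] mean [513.4  -9.7  46.5] axis deg 103.4
slotribs top 273 rect [517.4  -9.5] [31.8 99.1] mean [518.2  -9.2  48. ] axis deg 103.4
plate scene 3637 rect [520.5   2.5] [327.7 342.1] mean [523.9  -8.5   9.8] axis deg 23.4
plate top 5136 rect [531.    1.7] [334. 330.] mean [514.4  -9.   10. ] axis deg 79.5
block scene 242 rect [ 516.  -308.7] [39.2 73.4] mean [ 518.4 -318.2  192.7] axis deg 105.6
block top 280 rect [ 516.4 -310.9] [34.  73.2] mean [ 517.  -321.   194.2] axis deg 100.3
beam scene 712 rect [ 518.7 -323.3] [ 33.8 199.8] mean [ 522.1 -323.9  135.3] axis deg 97.4
beam top 547 rect [ 516.3 -324.7] [ 30.2 200.9] mean [ 516.1 -315.8  137.5] axis deg 97.4
feet scene 358 rect [ 520.1 -314. ] [238.5 266.8] mean [ 533.9 -307.7    7.8] axis deg 99.7
feet top 463 rect [ 520.3 -314.8] [269.7 238.7] mean [ 509.8 -304.2    7.5] axis deg 89.7
rack scene 332 rect [519.  295.6] [197.1 198. ] mean [541.1 283.5   9.5] axis deg 56.5
rack top 1054 rect [494.7 297.9] [180.8 214.8] mean [487.1 287.8  10. ] axis deg 0.6
```

View pics/crop.png

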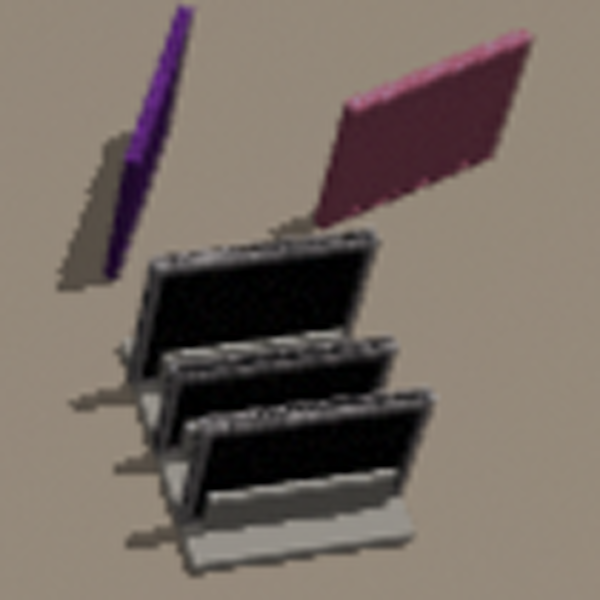

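Confirmed by the crop: the tall panel is the rear one in the rack (dark glass, crop (250,310)); pink and purple stand outside. Fits:
- Tall panel at (448.5, 285), 93.4°.
- Slot at (517,-9), 103.4°.
- Gauge at about (517,-325), 97.4°.

Next I turn by -70.5°, then traverse.

Request:
{"fn": "arm_command", "kwargs": {"steps": [{"delta_pos": [0, 0, 0], "twist": [0, 0, -0.1425], "hand": 0.1}, {"delta_pos": [0, 0, 0], "twist": [0, 0, -0.1425], "hand": 0.1}, {"delta_pos": [0, 0, 0], "twist": [0, 0, -0.1425], "hand": 0.1}, {"delta_pos": [0, 0, 0], "twist": [0, 0, -0.1425], "hand": 0.1}, {"delta_pos": [0, 0, 0], "twist": [0, 0, -0.1425], "hand": 0.1}]}}

```text
t: 1.32
tool_pos: [213.6, -506.8, 231.3]
orientation: [0.886, 0.464, -0.0, -0.0]
force: [-0.0, 0.7, 0.1]
gripper_width: 46.6
grasp_force: 0.0
```

Request:
{"fn": "arm_command", "kwargs": {"steps": [{"delta_pos": [0, 0, 0], "twist": [0, 0, -0.1425], "hand": 0.1}, {"delta_pos": [0, 0, 0], "twist": [0, 0, -0.1425], "hand": 0.1}, {"delta_pos": [0, 0, 0], "twist": [0, 0, -0.1425], "hand": 0.1}, {"delta_pos": [0, 0, 0], "twist": [0, 0, -0.1425], "hand": 0.1}, {"delta_pos": [0, 0, 0], "twist": [0, 0, -0.1425], "hand": 0.1}]}}

```text
t: 1.73
tool_pos: [213.6, -506.9, 231.3]
orientation: [0.724, 0.69, -0.0, -0.0]
force: [-0.5, -0.5, 1.1]
gripper_width: 46.9
grasp_force: 0.0
```

Request:
{"fn": "arm_command", "kwargs": {"steps": [{"delta_pos": [0, 0, 0], "twist": [0, 0, -0.1425], "hand": 0.1}, {"delta_pos": [0.185, 0.067, 0], "twist": [0, 0, 0], "hand": 0.1}, {"delta_pos": [0.185, 0.067, 0], "twist": [0, 0, 0], "hand": 0.1}, {"delta_pos": [0.185, 0.067, 0], "twist": [0, 0, 0], "hand": 0.1}, {"delta_pos": [0.185, 0.067, 0], "twist": [0, 0, 0], "hand": 0.1}]}}

```text
t: 2.15
tool_pos: [258.4, -354.4, 231.1]
orientation: [0.686, 0.727, 0.0, -0.0]
force: [1.3, -0.3, -0.1]
gripper_width: 47.0
grasp_force: 0.0
```

Request:
{"fn": "arm_command", "kwargs": {"steps": [{"delta_pos": [0.185, 0.067, 0], "twist": [0, 0, 0], "hand": 0.1}, {"delta_pos": [0.185, 0.067, 0], "twist": [0, 0, 0], "hand": 0.1}, {"delta_pos": [0.185, 0.067, 0], "twist": [0, 0, 0], "hand": 0.1}, {"delta_pos": [0.185, 0.067, 0], "twist": [0, 0, 0], "hand": 0.1}, {"delta_pos": [0.185, 0.067, 0], "twist": [0, 0, 0], "hand": 0.1}]}}

```text
t: 2.57
tool_pos: [314.4, -165.6, 231.5]
orientation: [0.686, 0.727, 0.0, 0.0]
force: [1.3, -0.2, -0.1]
gripper_width: 47.2
grasp_force: 0.0
```

Request:
{"fn": "arm_command", "kwargs": {"steps": [{"delta_pos": [0.185, 0.067, 0], "twist": [0, 0, 0], "hand": 0.1}, {"delta_pos": [0.185, 0.067, 0], "twist": [0, 0, 0], "hand": 0.1}, {"delta_pos": [0.185, 0.067, 0], "twist": [0, 0, 0], "hand": 0.1}, {"delta_pos": [0.185, 0.067, 0], "twist": [0, 0, 0], "hand": 0.1}, {"delta_pos": [0.185, 0.067, 0], "twist": [0, 0, 0], "hand": 0.1}]}}

```text
t: 2.98
tool_pos: [370.5, 23.3, 231.7]
orientation: [0.686, 0.728, 0.0, 0.001]
force: [0.7, -0.6, 0.2]
gripper_width: 46.9
grasp_force: 0.0
```

Request:
{"fn": "arm_command", "kwargs": {"steps": [{"delta_pos": [0.185, 0.067, 0], "twist": [0, 0, 0], "hand": 0.1}, {"delta_pos": [0.185, 0.067, 0], "twist": [0, 0, 0], "hand": 0.1}, {"delta_pos": [0.185, 0.067, 0], "twist": [0, 0, 0], "hand": 0.1}, {"delta_pos": [0.185, 0.067, 0], "twist": [0, 0, 0], "hand": 0.1}, {"delta_pos": [0.185, 0.067, 0], "twist": [0, 0, 0], "hand": 0.1}]}}

```text
t: 3.4
tool_pos: [426.4, 212.2, 231.5]
orientation: [0.686, 0.728, 0.0, 0.0]
force: [0.6, -0.8, 0.2]
gripper_width: 47.1
grasp_force: 0.0
```

Request:
{"fn": "arm_command", "kwargs": {"steps": [{"delta_pos": [0.185, 0.067, 0], "twist": [0, 0, 0], "hand": 0.1}, {"delta_pos": [0.185, 0.067, 0], "twist": [0, 0, 0], "hand": 0.1}, {"delta_pos": [0, 0, 0], "twist": [0, 0, 0], "hand": 0.1}, {"delta_pos": [0, 0, 0], "twist": [0, 0, 0], "hand": 0.1}]}}

```text
t: 3.73
tool_pos: [448.6, 287.1, 230.7]
orientation: [0.685, 0.729, -0.0, -0.0]
force: [-0.5, -0.7, 0.1]
gripper_width: 46.9
grasp_force: 0.0
```

Run:
```python
from h import *
c=bot.capture("wrist");W=cloud(c);p=W.reshape(-1,3)
s=bot.state();print(s["tool_pos"],R.from_quat(s["orientation"]).as_matrix()[:,0])
m=(abs(p[:,0]-448)<25)&(abs(p[:,1]-285)<75)&(p[:,2]>95)&(p[:,2]<125)
q=p[m];print(len(q))
if len(q)>20:
    print(q.mean(0),np.percentile(q[:,2],[5,50,95]))
    for zz in (100,106):
        k=q[q[:,2]>zz];r=cv2.minAreaRect(k[:,:2].astype(np.float32));d=np.linalg.svd(k[:,:2]-k[:,:2].mean(0),full_matrices=False)[2][0];print(r,np.degrees(np.arctan2(d[1],d[0]))%180)
cv2.imwrite("pics/w1.png",c["pixels"])
```

```text
[448.13642916 285.77486117 230.78610599] [-6.05887771e-02  9.98162498e-01 -7.92501608e-04]
1681
[446.43327221 288.58650132 110.18197238] [109.08815935 110.22168847 111.31614913]
((446.86553955078125, 284.49359130859375), (8.99543571472168, 120.08358001708984), 3.2822303771972656) 93.26671403378417
((446.872802734375, 284.36700439453125), (8.99543571472168, 119.83000946044922), 3.2822303771972656) 93.2705837342538
```

View pics/w1.png

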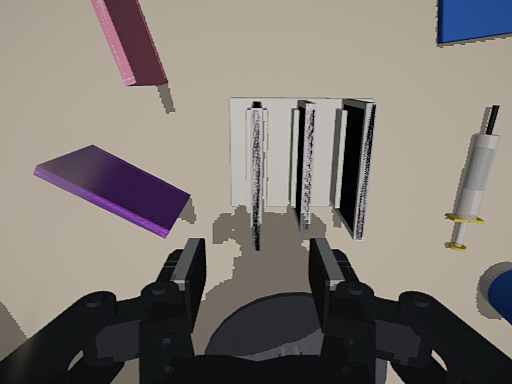

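The wrist view shows the tall panel's top edge at (257,175), centred between the fingers, at z = 110 and centre (446.9, 284.4). I correct by 1.3 mm, descend and grip.

Request:
{"fn": "arm_command", "kwargs": {"steps": [{"delta_pos": [-0.0065, -0.0065, 0.14], "twist": [0, 0, 0], "hand": 0.1}, {"delta_pos": [0, 0, 0.14], "twist": [0, 0, 0], "hand": 0.1}, {"delta_pos": [0, 0, 0.14], "twist": [0, 0, 0], "hand": 0.1}, {"delta_pos": [0, 0, 0.14], "twist": [0, 0, 0], "hand": 0.1}, {"delta_pos": [0, 0, 0.14], "twist": [0, 0, 0], "hand": 0.1}]}}

```text
t: 4.2
tool_pos: [447.1, 282.4, 90.7]
orientation: [0.687, 0.727, 0.0, 0.0]
force: [0.1, -0.9, -0.9]
gripper_width: 47.3
grasp_force: 0.0
```

Request:
{"fn": "arm_command", "kwargs": {"steps": [{"delta_pos": [0, 0, 0.03], "twist": [0, 0, 0], "hand": 0.1}, {"delta_pos": [0, 0, 0.03], "twist": [0, 0, 0], "hand": 0.1}, {"delta_pos": [0, 0, 0], "twist": [0, 0, 0], "hand": 0.1}, {"delta_pos": [0, 0, 0], "twist": [0, 0, 0], "hand": -0.3}, {"delta_pos": [0, 0, 0], "twist": [0, 0, 0], "hand": -0.5}]}}

```text
t: 4.62
tool_pos: [448.6, 284.4, 81.0]
orientation: [0.686, 0.728, 0.001, 0.001]
force: [0.2, 0.2, -0.8]
gripper_width: 23.7
grasp_force: 0.0
```

Request:
{"fn": "arm_command", "kwargs": {"steps": [{"delta_pos": [0, 0, 0], "twist": [0, 0, 0], "hand": -0.7}, {"delta_pos": [0, 0, 0], "twist": [0, 0, 0], "hand": -1}, {"delta_pos": [0, 0, 0], "twist": [0, 0, 0], "hand": -1}, {"delta_pos": [0, 0, 0], "twist": [0, 0, 0], "hand": -1}, {"delta_pos": [0, 0, 0], "twist": [0, 0, 0], "hand": -1}]}}

```text
t: 5.03
tool_pos: [448.4, 284.5, 80.7]
orientation: [0.686, 0.728, 0.001, 0.001]
force: [-0.9, -0.1, 7.4]
gripper_width: 7.4
grasp_force: 59.7
```

Request:
{"fn": "arm_command", "kwargs": {"steps": [{"delta_pos": [0, 0, -0.03], "twist": [0, 0, 0], "hand": -1}, {"delta_pos": [0, 0, -0.06], "twist": [0, 0, 0], "hand": -1}, {"delta_pos": [0, 0, -0.11], "twist": [0, 0, 0], "hand": -1}, {"delta_pos": [0, 0, -0.15], "twist": [0, 0, 0], "hand": -1}, {"delta_pos": [0, 0, -0.15], "twist": [0, 0, 0], "hand": -1}]}}

```text
t: 5.45
tool_pos: [446.2, 283.6, 179.8]
orientation: [0.686, 0.728, -0.001, -0.001]
force: [-0.1, 0.6, -2.2]
gripper_width: 7.0
grasp_force: 59.1
```

Request:
{"fn": "arm_command", "kwargs": {"steps": [{"delta_pos": [-0.05, 0.0085, 0], "twist": [0, 0, 0], "hand": -1}, {"delta_pos": [-0.1, 0.017, 0], "twist": [0, 0, 0], "hand": -1}, {"delta_pos": [-0.15, 0.0255, 0], "twist": [0, 0, 0], "hand": -1}, {"delta_pos": [-0.15, 0.0255, 0], "twist": [0, 0, 0], "hand": -1}, {"delta_pos": [-0.15, 0.0255, 0], "twist": [0, 0, 0], "hand": -1}]}}

```text
t: 5.87
tool_pos: [474.3, 164.2, 179.0]
orientation: [0.685, 0.728, -0.0, -0.0]
force: [0.6, -0.1, -2.3]
gripper_width: 7.0
grasp_force: 59.1
```

Request:
{"fn": "arm_command", "kwargs": {"steps": [{"delta_pos": [-0.15, 0.0255, 0], "twist": [0, 0, 0], "hand": -1}, {"delta_pos": [-0.15, 0.0255, 0], "twist": [0, 0, 0], "hand": -1}, {"delta_pos": [-0.15, 0.0255, 0], "twist": [0, 0, 0], "hand": -1}, {"delta_pos": [-0.15, 0.0255, 0], "twist": [0, 0, 0], "hand": -1}, {"delta_pos": [-0.15, 0.0255, 0], "twist": [0, 0, 0], "hand": -1}]}}

```text
t: 6.28
tool_pos: [508.6, 15.7, 178.9]
orientation: [0.686, 0.728, -0.0, -0.0]
force: [1.5, 0.4, -2.6]
gripper_width: 7.0
grasp_force: 59.1
```

Request:
{"fn": "arm_command", "kwargs": {"steps": [{"delta_pos": [-0.1, 0.017, 0], "twist": [0, 0, 0], "hand": -1}, {"delta_pos": [-0.035, 0.01, 0], "twist": [0, 0, 0], "hand": -1}, {"delta_pos": [0, 0, 0], "twist": [0, 0, -0.111], "hand": -1}, {"delta_pos": [0, 0, 0], "twist": [0, 0, -0.111], "hand": -1}, {"delta_pos": [0, 0, 0], "twist": [0, 0, 0], "hand": -1}]}}

```text
t: 6.7
tool_pos: [515.5, -9.1, 178.8]
orientation: [0.619, 0.785, -0.0, -0.001]
force: [-0.4, 0.5, -3.0]
gripper_width: 7.2
grasp_force: 59.1
```

```bash
cat > rb.py <<'E'
from h import *
s=bot.state();M=R.from_quat(s["orientation"]).as_matrix();print(s["tool_pos"],"x ang",np.degrees(np.arctan2(M[1,0],M[0,0])),M[:,2],s["gripper_width"],s["force"])
def slotpts(p,pt,zlo,zhi,half=70,w=22,ang=103.4):
    a=np.radians(ang);d=np.array([np.cos(a),np.sin(a)]);n=np.array([np.sin(a),-np.cos(a)])
    q=p[:,:2]-pt;return p[(abs(q@d)<half)&(abs(q@n)<w)&(p[:,2]>zlo)&(p[:,2]<zhi)],d,n
E
python3 - <<'E'
from rb import *
for n in ["wrist","scene","top"]:
    c=bot.capture(n);np.savez(n+"2",**c);p=cloud(c).reshape(-1,3);p=p[~np.isnan(p[:,0])]
    pt=np.array([517,-9.]);q,d,nn=slotpts(p,pt,46,58)
    if len(q)>30:
        u=(q[:,:2]-pt)@d;v=(q[:,:2]-pt)@nn;print(n,"ribs",len(q),"along",np.percentile(u,[0,2,98,100]).round(1),"across",np.percentile(v,[0,2,98,100]).round(1),np.histogram(v,bins=np.arange(-22,23,4))[0])
        for sd in (v<-6,v>6):
            if sd.sum()>10: print(np.polyfit(u[sd],v[sd],1).round(3),np.median(v[sd]).round(1),u[sd].min().round(1),u[sd].max().round(1),np.median(q[sd,2]).round(1))
    q,d,nn=slotpts(p,pt,200,214,w=15)
    q,d,nn=slotpts(p,pt,112,216,w=12)
    if len(q)>30:
        u=(q[:,:2]-pt)@d;v=(q[:,:2]-pt)@nn;k=(abs(u)>25)
        print(n,"panel",len(q),np.percentile(u,[1,99]).round(1),np.percentile(v[k],[2,50,98]).round(1) if k.sum() else 0,np.percentile(q[k,2],[2,98]).round(1) if k.sum() else 0)
    cv2.imwrite(f"pics/{n}2.png",c["pixels"])
E
```

```text
[515.50457053  -9.14053448 178.83101258] x ang 103.45073491895714 [-1.23270491e-03  6.20841205e-04 -9.99999047e-01] 7.2248927038933815 [-0.43448277  0.54703457 -2.9658514 ]
wrist ribs 1495 along [-50.2 -47.2  48.7  49.7] across [-17.1 -16.8  14.5  14.8] [  0 437  97   0   0   0   0 300 563  98   0]
[ 8.0000e-03 -1.5176e+01] -15.1 -49.2 49.7 51.9
[-2.0000e-03  1.1287e+01] 11.2 -50.2 49.7 51.3
wrist panel 7301 [-31.3  60.6] [-6.8 -2.6  1.8] [142.2 209.5]
scene ribs 145 along [-48.7 -47.   49.1  50.8] across [-18.4 -16.9  16.2  17.2] [ 1 27 51  9  4  0  0  5 37 11  0]
[-8.0000e-03 -1.2793e+01] -12.9 -48.7 50.8 50.0
[8.0000e-03 1.2714e+01] 12.5 -47.6 50.8 51.2
scene panel 901 [-57.6  61.5] [-6.4  0.9  4.4] [113.5 210. ]
```

View pics/wrist2.png

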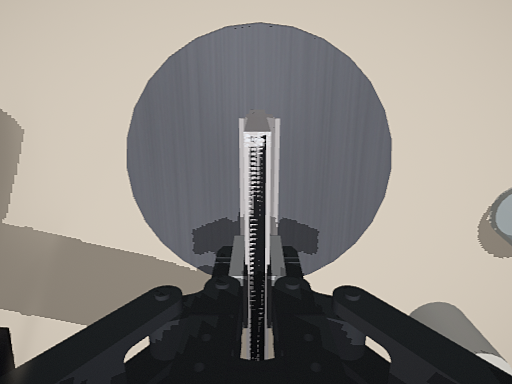

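The wrist view shows the panel edge at (257,240) lying inside the slot ribs (columns 240–279), aligned to about 1 mm. I nudge it and lower in stages.

Request:
{"fn": "arm_command", "kwargs": {"steps": [{"delta_pos": [-0.0025, 0.005, 0.05], "twist": [0, 0, 0], "hand": -1}, {"delta_pos": [0, 0, 0.1], "twist": [0, 0, 0], "hand": -1}, {"delta_pos": [0, 0, 0.1], "twist": [0, 0, 0], "hand": -1}, {"delta_pos": [0, 0, 0.03], "twist": [0, 0, 0], "hand": -1}, {"delta_pos": [0, 0, 0], "twist": [0, 0, 0], "hand": -1}]}}

```text
t: 7.27
tool_pos: [515.3, -9.1, 121.1]
orientation: [0.62, 0.785, -0.001, -0.002]
force: [-0.8, -0.4, -2.3]
gripper_width: 6.9
grasp_force: 59.0
```

Request:
{"fn": "arm_command", "kwargs": {"steps": [{"delta_pos": [0, 0, 0.02], "twist": [0, 0, 0], "hand": -1}, {"delta_pos": [0, 0, 0.02], "twist": [0, 0, 0], "hand": -1}, {"delta_pos": [0, 0, 0.02], "twist": [0, 0, 0], "hand": -1}, {"delta_pos": [0, 0, 0], "twist": [0, 0, 0], "hand": -1}]}}

```text
t: 7.6
tool_pos: [517.2, -9.7, 111.1]
orientation: [0.62, 0.785, 0.0, 0.0]
force: [-0.9, -0.6, -2.3]
gripper_width: 7.2
grasp_force: 59.1
```

Request:
{"fn": "arm_command", "kwargs": {"steps": [{"delta_pos": [0, 0, 0.025], "twist": [0, 0, 0], "hand": -1}, {"delta_pos": [0, 0, 0.025], "twist": [0, 0, 0], "hand": -1}, {"delta_pos": [0, 0, 0], "twist": [0, 0, 0], "hand": -1}]}}

```text
t: 7.85
tool_pos: [516.6, -9.6, 100.4]
orientation: [0.62, 0.785, -0.0, -0.001]
force: [-0.4, -0.6, -2.4]
gripper_width: 7.3
grasp_force: 59.1
```

Request:
{"fn": "arm_command", "kwargs": {"steps": [{"delta_pos": [0, 0, 0.025], "twist": [0, 0, 0], "hand": -1}, {"delta_pos": [0, 0, 0.025], "twist": [0, 0, 0], "hand": -1}, {"delta_pos": [0, 0, 0.025], "twist": [0, 0, 0], "hand": -1}, {"delta_pos": [0, 0, 0], "twist": [0, 0, 0], "hand": -1}]}}

```text
t: 8.18
tool_pos: [516.4, -9.5, 85.1]
orientation: [0.62, 0.785, -0.0, -0.001]
force: [-0.4, -0.4, -3.0]
gripper_width: 6.8
grasp_force: 59.1
```

Request:
{"fn": "arm_command", "kwargs": {"steps": [{"delta_pos": [0, 0, 0.01], "twist": [0, 0, 0], "hand": -1}, {"delta_pos": [0, 0, 0.01], "twist": [0, 0, 0], "hand": -1}, {"delta_pos": [0, 0, 0], "twist": [0, 0, 0], "hand": -1}]}}

```text
t: 8.43
tool_pos: [517.1, -9.6, 82.0]
orientation: [0.62, 0.785, -0.0, -0.0]
force: [0.3, 0.4, -2.8]
gripper_width: 7.0
grasp_force: 59.1
```

Now lower 1 mm at a time until contact shows in the force.

Request:
{"fn": "arm_command", "kwargs": {"steps": [{"delta_pos": [0, 0, 0.005], "twist": [0, 0, 0], "hand": -1}, {"delta_pos": [0, 0, 0.005], "twist": [0, 0, 0], "hand": -1}, {"delta_pos": [0, 0, 0], "twist": [0, 0, 0], "hand": -1}]}}

```text
t: 8.68
tool_pos: [517.6, -9.8, 80.7]
orientation: [0.62, 0.785, 0.0, 0.0]
force: [-0.8, 0.4, 1.7]
gripper_width: 7.2
grasp_force: 59.6
```

Request:
{"fn": "arm_command", "kwargs": {"steps": [{"delta_pos": [0, 0, 0.004], "twist": [0, 0, 0], "hand": -1}, {"delta_pos": [0, 0, 0], "twist": [0, 0, 0], "hand": -1}]}}

```text
t: 8.85
tool_pos: [517.7, -9.7, 80.7]
orientation: [0.62, 0.785, 0.0, 0.001]
force: [-2.1, -0.2, 8.5]
gripper_width: 7.1
grasp_force: 60.8
```

Request:
{"fn": "arm_command", "kwargs": {"steps": [{"delta_pos": [0, 0, 0], "twist": [0, 0, 0], "hand": -0.7}, {"delta_pos": [0, 0, 0], "twist": [0, 0, 0], "hand": -0.4}, {"delta_pos": [0, 0, 0], "twist": [0, 0, 0], "hand": 0}, {"delta_pos": [0, 0, 0], "twist": [0, 0, 0], "hand": 0.2}, {"delta_pos": [0, 0, -0.05], "twist": [0, 0, 0], "hand": 0.3}]}}

```text
t: 9.27
tool_pos: [515.8, -9.5, 88.2]
orientation: [0.62, 0.785, -0.001, -0.001]
force: [-1.7, -0.2, -0.2]
gripper_width: 55.4
grasp_force: 0.0
```

Request:
{"fn": "arm_command", "kwargs": {"steps": [{"delta_pos": [0, 0, -0.15], "twist": [0, 0, 0], "hand": 0.4}, {"delta_pos": [0, 0, -0.2], "twist": [0, 0, 0], "hand": 0.4}, {"delta_pos": [0, 0, -0.2], "twist": [0, 0, 0], "hand": 0.4}, {"delta_pos": [0, 0, -0.2], "twist": [0, 0, 0], "hand": 0.4}, {"delta_pos": [0, 0, -0.05], "twist": [0, 0, 0], "hand": 0.4}]}}

```text
t: 9.68
tool_pos: [520.2, -10.1, 256.7]
orientation: [0.62, 0.785, 0.002, 0.004]
force: [1.9, 0.1, -0.1]
gripper_width: 59.5
grasp_force: 0.0
```

Request:
{"fn": "arm_command", "kwargs": {"steps": [{"delta_pos": [-0.19, -0.045, 0], "twist": [0, 0, 0], "hand": 0.4}, {"delta_pos": [-0.19, -0.045, 0], "twist": [0, 0, 0], "hand": 0.4}, {"delta_pos": [-0.19, -0.045, 0], "twist": [0, 0, 0], "hand": 0.4}, {"delta_pos": [-0.19, -0.045, 0], "twist": [0, 0, 0], "hand": 0.4}, {"delta_pos": [-0.19, -0.045, 0], "twist": [0, 0, 0], "hand": 0.4}]}}

```text
t: 10.1
tool_pos: [517.1, -206.5, 250.0]
orientation: [0.62, 0.785, 0.0, 0.0]
force: [1.9, 1.1, -0.1]
gripper_width: 59.9
grasp_force: 0.0
```

Request:
{"fn": "arm_command", "kwargs": {"steps": [{"delta_pos": [-0.19, -0.045, 0], "twist": [0, 0, 0], "hand": 0.4}, {"delta_pos": [-0.19, -0.045, 0], "twist": [0, 0, 0], "hand": 0.4}, {"delta_pos": [-0.19, -0.045, 0], "twist": [0, 0, 0], "hand": 0.4}, {"delta_pos": [0, 0, 0], "twist": [0, 0, 0.133], "hand": 0.4}, {"delta_pos": [0, 0, 0], "twist": [0, 0, 0], "hand": 0.4}]}}

```text
t: 10.52
tool_pos: [516.9, -324.3, 249.1]
orientation: [0.662, 0.749, 0.0, -0.0]
force: [-1.0, 1.0, -0.3]
gripper_width: 59.8
grasp_force: 0.0
```

Run:
```python
from rb import *
for n in ["wrist","scene","top"]:
    c=bot.capture(n);np.savez(n+"3",**c);p=cloud(c).reshape(-1,3);p=p[~np.isnan(p[:,0])]
    a=np.radians(97.4);d=np.array([np.cos(a),np.sin(a)]);nn=np.array([np.sin(a),-np.cos(a)]);pt=np.array([517.5,-325.])
    for nm,lo,hi in (("block",188,200),("beam",132,142)):
        q=p[(p[:,2]>lo)&(p[:,2]<hi)];q2=q[:,:2]-pt;u=q2@d;v=q2@nn;k=(abs(u)<115)&(abs(v)<28);u,v=u[k],v[k]
        if k.sum()>20: print(n,nm,k.sum(),"u",np.percentile(u,[.5,99.5]).round(1),"v",np.percentile(v,[.5,50,99.5]).round(1),"slope",np.polyfit(u,v,1)[0].round(3), "block-only v",np.percentile(v[u<15],[1,99]).round(1) if (u<15).any() else 0)
    pt=np.array([517,-9.]);q,d,nn=slotpts(p,pt,98,116,w=20)
    if len(q)>20:
        u=(q[:,:2]-pt)@d;v=(q[:,:2]-pt)@nn;t=q[:,2]>106
        print(n,"panel top",len(q),np.percentile(u[t],[1,99]).round(1),np.percentile(v[t],[2,50,98]).round(1),np.percentile(q[:,2],[50,95]),np.polyfit(u[t],v[t],1)[0].round(3))
cv2.imwrite("pics/m3.png",np.hstack([cv2.resize(np.load("scene3.npz")["pixels"][100:300,80:380],(400,267)),cv2.resize(np.load("wrist3.npz")["pixels"],(400,300))[:267]]))
```

```text
[ 516.87593413 -324.27013775  249.0758635 ] x ang 97.08631427704692 [-3.30897467e-04  4.29637463e-04 -9.99999853e-01] 59.84769740140339 [-1.00963699  0.96221219 -0.33762334]
wrist block 3949 u [-21.2  50.3] v [-17.2  -1.9  16.2] slope -0.042 block-only v [-17.1  16. ]
wrist beam 5177 u [-98.7  99.4] v [-13.5  -0.2  12.1] slope -0.001 block-only v [-13.1  12. ]
scene block 219 u [-20.   52.4] v [-15.9   0.6  19.6] slope -0.093 block-only v [-15.7  19.4]
scene beam 481 u [-98.3 100.6] v [-14.4   2.8  15.5] slope 0.005 block-only v [-13.7  15.4]
scene panel top 215 [-57.6  59.2] [-5.5  0.6  6.4] [107.79998878 112.8989162 ] -0.01
top block 273 u [-22.2  49.2] v [-16.2  -0.9  17.4] slope -0.038 block-only v [-16.1  17.1]
top beam 348 u [-66.9  99.2] v [-13.3   1.2  13.7] slope -0.01 block-only v [-13.6  13.5]
top panel top 173 [-59.3  58.1] [-3.6  0.9  5.2] [109.70372684 112.92155726] 0.003
```

View pics/m3.png

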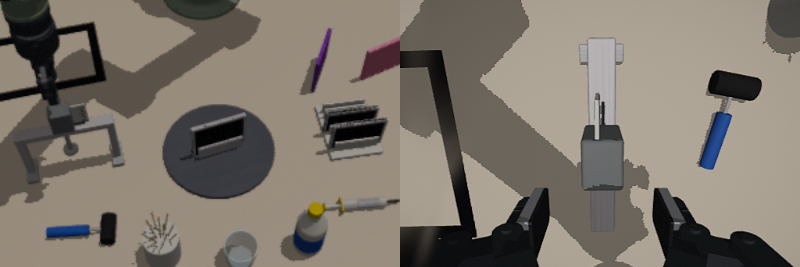

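The scene crop shows the panel upright in the plate slot (210,140). The wrist crop shows the gauge block (602,160) centred between the fingers. The gauge is at (517.0,-324.7), 97.3°. I descend 88 mm and grip.

Request:
{"fn": "arm_command", "kwargs": {"steps": [{"delta_pos": [0, 0, 0.14], "twist": [0, 0, 0], "hand": 0.4}, {"delta_pos": [0, 0, 0.14], "twist": [0, 0, 0], "hand": 0.4}, {"delta_pos": [0, 0, 0.1], "twist": [0, 0, 0], "hand": 0.4}, {"delta_pos": [0, 0, 0.06], "twist": [0, 0, 0], "hand": 0.4}, {"delta_pos": [0, 0, 0], "twist": [0, 0, 0], "hand": 0.4}]}}

```text
t: 11.08
tool_pos: [516.1, -319.1, 158.7]
orientation: [0.659, 0.752, -0.0, -0.003]
force: [-0.0, -0.1, -0.1]
gripper_width: 59.6
grasp_force: 0.0
```

Request:
{"fn": "arm_command", "kwargs": {"steps": [{"delta_pos": [0, 0, 0], "twist": [0, 0, 0], "hand": 0.2}, {"delta_pos": [0, 0, 0], "twist": [0, 0, 0], "hand": 0}, {"delta_pos": [0, 0, 0], "twist": [0, 0, 0], "hand": -0.2}, {"delta_pos": [0, 0, 0], "twist": [0, 0, 0], "hand": -1}, {"delta_pos": [0, 0, 0], "twist": [0, 0, 0], "hand": -1}]}}

```text
t: 11.5
tool_pos: [518.1, -322.3, 163.3]
orientation: [0.66, 0.751, 0.0, 0.001]
force: [-2.7, 2.2, 6.3]
gripper_width: 33.4
grasp_force: 61.2
```

Request:
{"fn": "arm_command", "kwargs": {"steps": [{"delta_pos": [0, 0, 0], "twist": [0, 0, 0], "hand": -1}, {"delta_pos": [0, 0, 0], "twist": [0, 0, 0], "hand": -1}]}}

```text
t: 11.67
tool_pos: [518.1, -322.3, 163.3]
orientation: [0.66, 0.751, 0.0, 0.001]
force: [-1.3, 2.1, 6.2]
gripper_width: 33.5
grasp_force: 61.2
```

Request:
{"fn": "arm_command", "kwargs": {"steps": [{"delta_pos": [0, 0, -0.04], "twist": [0, 0, 0], "hand": -1}, {"delta_pos": [0, 0, -0.08], "twist": [0, 0, 0], "hand": -1}, {"delta_pos": [0, 0, -0.12], "twist": [0, 0, 0], "hand": -1}, {"delta_pos": [0, 0, -0.14], "twist": [0, 0, 0], "hand": -1}, {"delta_pos": [0, 0, -0.14], "twist": [0, 0, 0], "hand": -1}]}}

```text
t: 12.08
tool_pos: [516.6, -321.3, 265.5]
orientation: [0.66, 0.751, -0.0, -0.002]
force: [0.2, -0.2, -5.7]
gripper_width: 33.4
grasp_force: 60.8
```

Request:
{"fn": "arm_command", "kwargs": {"steps": [{"delta_pos": [0, 0, -0.12], "twist": [0, 0, 0], "hand": -1}, {"delta_pos": [0, 0, -0.06], "twist": [0, 0, 0], "hand": -1}, {"delta_pos": [0.05, 0.0065, 0], "twist": [0, 0, 0], "hand": -1}, {"delta_pos": [0.1, 0.013, 0], "twist": [0, 0, 0], "hand": -1}, {"delta_pos": [0.14, 0.018, 0], "twist": [0, 0, 0], "hand": -1}]}}

```text
t: 12.5
tool_pos: [516.6, -263.6, 299.7]
orientation: [0.661, 0.75, -0.0, -0.001]
force: [0.2, 1.0, -7.1]
gripper_width: 33.3
grasp_force: 60.7
```

Request:
{"fn": "arm_command", "kwargs": {"steps": [{"delta_pos": [0.15, 0.0195, 0], "twist": [0, 0, 0], "hand": -1}, {"delta_pos": [0.15, 0.0195, 0], "twist": [0, 0, 0], "hand": -1}, {"delta_pos": [0.15, 0.0195, 0], "twist": [0, 0, 0], "hand": -1}, {"delta_pos": [0.15, 0.0195, 0], "twist": [0, 0, 0], "hand": -1}, {"delta_pos": [0.15, 0.0195, 0], "twist": [0, 0, 0], "hand": -1}]}}

```text
t: 12.92
tool_pos: [515.9, -109.8, 299.7]
orientation: [0.66, 0.751, -0.0, -0.002]
force: [0.5, 0.7, -6.4]
gripper_width: 32.9
grasp_force: 60.8
```

Request:
{"fn": "arm_command", "kwargs": {"steps": [{"delta_pos": [0.15, 0.0195, 0], "twist": [0, 0, 0], "hand": -1}, {"delta_pos": [0.15, 0.0195, 0], "twist": [0, 0, 0], "hand": -1}, {"delta_pos": [0.15, 0.0195, 0], "twist": [0, 0, 0], "hand": -1}, {"delta_pos": [0.1, 0.012, 0], "twist": [0, 0, 0], "hand": -1}, {"delta_pos": [0.0255, 0.004, 0], "twist": [0, 0, 0], "hand": -1}]}}

```text
t: 13.33
tool_pos: [515.5, 7.9, 299.9]
orientation: [0.658, 0.753, -0.0, -0.002]
force: [-0.9, -1.7, -6.1]
gripper_width: 33.0
grasp_force: 60.7
```

Request:
{"fn": "arm_command", "kwargs": {"steps": [{"delta_pos": [0, 0, 0], "twist": [0, 0, -0.046], "hand": -1}, {"delta_pos": [0, 0, 0], "twist": [0, 0, -0.06], "hand": -1}, {"delta_pos": [0, 0, 0], "twist": [0, 0, -0.03], "hand": -1}, {"delta_pos": [0, 0, 0], "twist": [0, 0, 0], "hand": -1}, {"delta_pos": [0, 0, 0], "twist": [0, 0, 0], "hand": -1}]}}

```text
t: 13.75
tool_pos: [516.9, 3.6, 300.8]
orientation: [0.619, 0.785, -0.0, -0.001]
force: [0.2, 0.4, -6.1]
gripper_width: 33.1
grasp_force: 60.7
```

```bash
cat > gm.py <<'E'
from rb import *
import sys
zf=s["tool_pos"][2]-float(sys.argv[1]);tag=sys.argv[2];print("feet z",zf)
for n in ["wrist","scene","top"]:
    c=bot.capture(n);np.savez(n+tag,**c);p=cloud(c).reshape(-1,3);p=p[~np.isnan(p[:,0])];pt=np.array([517.,-9])
    for nm,lo,hi,h,w in (("beam",zf+130,zf+142,115,26),("feet",zf-8,zf+14,120,42),("pad",zf+50,zf+72,20,22),("panel",104,115,64,16)):
        q,d,nn=slotpts(p,pt,lo,hi,half=h,w=w);
        if nm=="feet": q=q[abs((q[:,:2]-pt)@d)>70]
        if len(q)<20: continue
        u=(q[:,:2]-pt)@d;v=(q[:,:2]-pt)@nn
        print(n,nm,len(q),"u",np.percentile(u,[1,99]).round(1),"v",np.percentile(v,[1,50,99]).round(1),"slope",np.polyfit(u,v,1)[0].round(3),"z",np.percentile(q[:,2],[2,98]).round(1))
        if nm in("beam","feet"):
            for sd in (u<-60,u>60):
                if sd.sum()>8: print("   end",u[sd].mean().round(),"v",np.percentile(v[sd],[2,98]).round(1),"z med",np.median(q[sd,2]).round(1), np.percentile(q[sd,2],[2]).round(1))
    cv2.imwrite(f"pics/{n}{tag}.png",c["pixels"])
E
python3 gm.py 163 4
```

```text
[516.91357691   3.6469311  300.77990392] x ang 103.44393650947833 [-1.41708973e-03  1.81979895e-04 -9.99998979e-01] 33.143733173339825 [ 0.2137528   0.3640071  -6.05103821]
feet z 137.7799039223953
wrist beam 8491 u [-71.3 108.6] v [-11.2   2.4  14.2] slope -0.007 z [274.1 277.3]
   end -68.0 v [-10.5  14.3] z med 275.4 [274.1]
   end 86.0 v [-10.9  13.8] z med 275.8 [274.1]
wrist feet 557 u [ 90.1 113.1] v [-29.  -21.6  30.5] slope 0.04 z [147.9 151.4]
   end 102.0 v [-28.9  30.3] z med 149.8 [147.9]
scene beam 566 u [-88.3 107.8] v [-11.4   6.9  17.5] slope 0.007 z [268.4 279.2]
   end -75.0 v [-10.8  16.8] z med 274.3 [268.5]
   end 85.0 v [-11.5  16.3] z med 275.1 [268.7]
scene feet 201 u [-92.6 114.3] v [-27.9  17.4  32.5] slope -0.006 z [138.6 151.3]
   end -84.0 v [-25.4  32.5] z med 147.8 [138.3]
   end 100.0 v [-26.4  30.8] z med 148.4 [139.1]
scene pad 78 u [-4.  19.8] v [-13.8   6.7  16.6] slope 0.2 z [193.3 208.7]
scene panel 159 u [-58.6  59.7] v [-6.8  0.7  6.4] slope -0.005 z [104.3 113.2]
top beam 136 u [ 79.  108.4] v [-9.9  4.3 15.9] slope -0.288 z [271.5 278.9]
   end 96.0 v [-9.7 15.4] z med 276.1 [271.5]
top feet 42 u [101.2 113. ] v [-25.2  -8.9  30.2] slope 2.035 z [146.3 151.6]
   end 109.0 v [-24.7  29.5] z med 149.7 [146.3]
```

The gauge is level and aligned but 9.7 mm too far along +y (my sum error) and 1.7 mm across. I correct that, then lower.

Request:
{"fn": "arm_command", "kwargs": {"steps": [{"delta_pos": [-0.0245, -0.0045, 0], "twist": [0, 0, 0], "hand": -1}, {"delta_pos": [-0.024, -0.004, 0.05], "twist": [0, 0, 0], "hand": -1}, {"delta_pos": [0, 0, 0.1], "twist": [0, 0, 0], "hand": -1}, {"delta_pos": [0, 0, 0.1], "twist": [0, 0, 0], "hand": -1}, {"delta_pos": [0, 0, 0.05], "twist": [0, 0, 0], "hand": -1}]}}

```text
t: 14.32
tool_pos: [516.7, -6.6, 238.6]
orientation: [0.619, 0.785, -0.001, -0.001]
force: [-0.4, 0.3, -7.3]
gripper_width: 33.0
grasp_force: 61.0
```

Request:
{"fn": "arm_command", "kwargs": {"steps": [{"delta_pos": [0, 0, 0], "twist": [0, 0, 0], "hand": -1}, {"delta_pos": [0, 0, 0], "twist": [0, 0, 0], "hand": -1}]}}

```text
t: 14.48
tool_pos: [517.7, -6.4, 241.0]
orientation: [0.619, 0.785, -0.0, -0.001]
force: [1.4, -1.0, -6.0]
gripper_width: 32.9
grasp_force: 61.2
```

```bash
python3 gm.py 163 5
```

```text
[517.69147631  -6.36401391 241.0456316 ] x ang 103.48808002144658 [-1.47641149e-03  1.08313558e-04 -9.99998904e-01] 32.94441709096071 [ 1.43805563 -0.98314081 -5.9860155 ]
feet z 78.04563160456783
wrist beam 8506 u [-81.3  98.6] v [-12.8   0.8  12.7] slope -0.007 z [214.4 217.5]
   end -77.0 v [-12.   12.8] z med 215.8 [214.5]
   end 80.0 v [-12.5  12.2] z med 216.1 [214.4]
wrist feet 550 u [ 80.2 103.2] v [-30.8 -23.2  28.9] slope 0.042 z [88.1 91.6]
   end 92.0 v [-30.4  28.7] z med 90.0 [88.1]
scene beam 530 u [-98.5  99.1] v [-12.5   5.7  17.1] slope 0.007 z [208.6 219.6]
   end -80.0 v [-11.7  15.1] z med 215.5 [208.7]
   end 80.0 v [-12.1  15.5] z med 215.9 [209.]
scene feet 173 u [-102.6  103.7] v [-28.   17.4  31.9] slope -0.006 z [79.1 91.8]
   end -93.0 v [-26.8  31.8] z med 89.0 [79.]
   end 89.0 v [-27.9  31. ] z med 89.1 [79.5]
scene pad 87 u [-14.   16.5] v [-13.1   5.1  16.3] slope -0.037 z [134.3 147.6]
scene panel 147 u [-58.9  59.6] v [-6.8  1.5  7.4] slope 0.001 z [104.6 113.8]
top beam 149 u [61.9 98.4] v [-10.6   3.9  15.2] slope -0.169 z [210.7 219.5]
   end 82.0 v [-10.6  14.6] z med 216.9 [210.7]
top feet 54 u [ 80.5 102.8] v [-27.7 -10.4  30.5] slope 1.091 z [87.1 91.8]
   end 95.0 v [-27.3  29.8] z med 90.3 [87.1]
```

Centred: u = 0.3 mm, v about 1 mm, feet at z = 78. I lower 68 mm, with the last part slow.

Request:
{"fn": "arm_command", "kwargs": {"steps": [{"delta_pos": [0, 0, 0.05], "twist": [0, 0, 0], "hand": -1}, {"delta_pos": [0, 0, 0.04], "twist": [0, 0, 0], "hand": -1}, {"delta_pos": [0, 0, 0.03], "twist": [0, 0, 0], "hand": -1}, {"delta_pos": [0, 0, 0.03], "twist": [0, 0, 0], "hand": -1}, {"delta_pos": [0, 0, 0], "twist": [0, 0, 0], "hand": -1}]}}

```text
t: 15.05
tool_pos: [517.4, -6.1, 210.0]
orientation: [0.619, 0.785, -0.001, -0.001]
force: [-0.1, -1.2, -4.9]
gripper_width: 33.3
grasp_force: 61.4
```

Request:
{"fn": "arm_command", "kwargs": {"steps": [{"delta_pos": [0, 0, 0.03], "twist": [0, 0, 0], "hand": -1}, {"delta_pos": [0, 0, 0.03], "twist": [0, 0, 0], "hand": -1}, {"delta_pos": [0, 0, 0.03], "twist": [0, 0, 0], "hand": -1}, {"delta_pos": [0, 0, 0.03], "twist": [0, 0, 0], "hand": -1}, {"delta_pos": [0, 0, 0], "twist": [0, 0, 0], "hand": -1}]}}

```text
t: 15.47
tool_pos: [517.3, -6.1, 186.1]
orientation: [0.619, 0.785, -0.001, -0.001]
force: [-0.1, 0.9, -4.3]
gripper_width: 32.9
grasp_force: 61.5
```

Request:
{"fn": "arm_command", "kwargs": {"steps": [{"delta_pos": [0, 0, 0.02], "twist": [0, 0, 0], "hand": -1}, {"delta_pos": [0, 0, 0.015], "twist": [0, 0, 0], "hand": -1}, {"delta_pos": [0, 0, 0.015], "twist": [0, 0, 0], "hand": -1}, {"delta_pos": [0, 0, 0], "twist": [0, 0, 0], "hand": -1}, {"delta_pos": [0, 0, 0], "twist": [0, 0, 0], "hand": -1}]}}

```text
t: 15.88
tool_pos: [518.0, -6.1, 177.4]
orientation: [0.619, 0.785, -0.0, -0.0]
force: [-0.2, 1.0, -3.7]
gripper_width: 33.4
grasp_force: 61.4
```

Request:
{"fn": "arm_command", "kwargs": {"steps": [{"delta_pos": [0, 0, 0.005], "twist": [0, 0, 0], "hand": -1}, {"delta_pos": [0, 0, 0.005], "twist": [0, 0, 0], "hand": -1}, {"delta_pos": [0, 0, 0], "twist": [0, 0, 0], "hand": -1}]}}

```text
t: 16.13
tool_pos: [518.0, -6.0, 175.4]
orientation: [0.619, 0.785, 0.0, -0.0]
force: [-0.7, 1.0, -2.9]
gripper_width: 33.4
grasp_force: 61.4
```

Request:
{"fn": "arm_command", "kwargs": {"steps": [{"delta_pos": [0, 0, 0.005], "twist": [0, 0, 0], "hand": -1}, {"delta_pos": [0, 0, 0], "twist": [0, 0, 0], "hand": -1}]}}

```text
t: 16.3
tool_pos: [518.0, -6.0, 174.4]
orientation: [0.619, 0.785, 0.0, -0.0]
force: [-0.7, 0.8, -2.9]
gripper_width: 33.2
grasp_force: 61.5
```

Request:
{"fn": "arm_command", "kwargs": {"steps": [{"delta_pos": [0, 0, 0.005], "twist": [0, 0, 0], "hand": -1}, {"delta_pos": [0, 0, 0], "twist": [0, 0, 0], "hand": -1}]}}

```text
t: 16.47
tool_pos: [518.2, -6.0, 173.6]
orientation: [0.619, 0.785, 0.0, 0.0]
force: [-0.6, 1.6, -1.1]
gripper_width: 33.0
grasp_force: 61.8
```

Contact is beginning; I'll go another 0.6 mm.

Request:
{"fn": "arm_command", "kwargs": {"steps": [{"delta_pos": [0, 0, 0.003], "twist": [0, 0, 0], "hand": -1}, {"delta_pos": [0, 0, 0], "twist": [0, 0, 0], "hand": -1}, {"delta_pos": [0, 0, 0], "twist": [0, 0, 0], "hand": -1}]}}

```text
t: 16.72
tool_pos: [518.2, -5.8, 173.5]
orientation: [0.619, 0.785, 0.0, 0.0]
force: [-3.5, 3.8, 4.9]
gripper_width: 33.2
grasp_force: 62.5
```

Request:
{"fn": "arm_command", "kwargs": {"steps": [{"delta_pos": [0, 0, 0], "twist": [0, 0, 0], "hand": -0.15}, {"delta_pos": [0, 0, 0], "twist": [0, 0, 0], "hand": 0}, {"delta_pos": [0, 0, 0], "twist": [0, 0, 0], "hand": 0.2}, {"delta_pos": [0, 0, 0], "twist": [0, 0, 0], "hand": 0.4}, {"delta_pos": [0, 0, 0], "twist": [0, 0, 0], "hand": 0.4}]}}

```text
t: 17.13
tool_pos: [518.3, -6.4, 172.8]
orientation: [0.619, 0.785, -0.0, 0.0]
force: [-0.4, 0.6, -0.5]
gripper_width: 59.7
grasp_force: 0.0
```

Request:
{"fn": "arm_command", "kwargs": {"steps": [{"delta_pos": [0, 0, -0.05], "twist": [0, 0, 0], "hand": 0.4}, {"delta_pos": [0, 0, -0.15], "twist": [0, 0, 0], "hand": 0.4}, {"delta_pos": [0, 0, -0.2], "twist": [0, 0, 0], "hand": 0.4}, {"delta_pos": [0, 0, -0.1], "twist": [0, 0, 0], "hand": 0.4}, {"delta_pos": [0, 0, 0], "twist": [0, 0, 0], "hand": 0.4}]}}

```text
t: 17.55
tool_pos: [521.0, -6.6, 278.8]
orientation: [0.619, 0.785, 0.002, 0.004]
force: [1.2, 0.9, -1.0]
gripper_width: 59.8
grasp_force: 0.0
```

Run:
```python
import sys,subprocess
from bench import bot
z=bot.state()["tool_pos"][2]
print(subprocess.run(["python3","gm.py",str(z-10),"6"],capture_output=True,text=True).stdout)
import cv2,numpy as np
cv2.imwrite("pics/final.png",cv2.resize(cv2.imread("pics/scene6.png")[100:300,90:390],(780,520),interpolation=cv2.INTER_CUBIC))
```

```text
[521.00872583  -6.5983568  278.81546921] x ang 103.51088732246431 [ 0.00933449 -0.00160444 -0.99995515] 59.83051564299954 [ 1.17700739  0.91404343 -0.95245342]
feet z 10.0
wrist beam 4618 u [-96.9  99.1] v [-12.6   0.9  13.1] slope -0.004 z [146.4 149.7]
   end -79.0 v [-11.9  13.3] z med 148.2 [146.6]
   end 81.0 v [-12.5  12.3] z med 148.2 [146.5]
wrist feet 2803 u [-118.2  119.2] v [-41.5   9.3  41.7] slope -0.008 z [ 8.6 23. ]
   end -98.0 v [-41.4  41.6] z med 10.3 [8.7]
   end 97.0 v [-40.9  40.9] z med 10.5 [8.6]
scene beam 486 u [-97.1  99.1] v [-12.6   4.6  16. ] slope 0.002 z [141.4 151. ]
   end -80.0 v [-12.   15.6] z med 146.8 [141.7]
   end 80.0 v [-11.6  14.9] z med 147.2 [141.6]
scene feet 584 u [-119.2  119.1] v [-40.4  13.7  41.4] slope 0.026 z [ 5.3 23.6]
   end -99.0 v [-39.1  40.1] z med 11.0 [5.2]
   end 92.0 v [-34.8  40.9] z med 11.1 [5.8]
scene pad 61 u [-17.8  18.9] v [-1.5  2.8  7.4] slope -0.008 z [60.5 80.6]
scene panel 114 u [-57.   59.2] v [-4.4  2.6 15.6] slope 0.002 z [104.2 114.4]
top beam 114 u [68.4 99.1] v [-11.1   2.7  14.3] slope -0.229 z [143.5 150.7]
   end 86.0 v [-11.   14.1] z med 148.0 [143.5]
top feet 251 u [ 73.5 119.7] v [-40.4   0.3  41.4] slope -0.539 z [ 5.6 23.5]
   end 106.0 v [-39.7  41.1] z med 10.6 [5.6]
```

View pics/final.png

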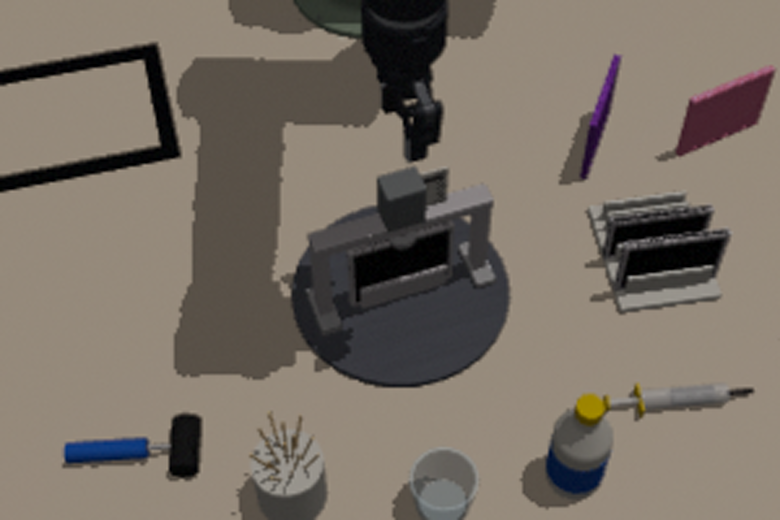

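The final view shows the gauge astride the panel on the plate (400,245), with its foot on the panel's top edge. The beam tops are at z = 148 at both ends, so it stands flat. The other two panels are still in the rack, and the bystanders look undisturbed.

```bash
python3 -c "
from bench import bot
print(bot.sign_off())"
```

```text
the job is handed in; nothing more can be done
None
```

The tall panel stands in the plate's slot, midway along it, with the gauge standing flat astride it and its sprung foot on the panel's top edge; the job was handed in at about 18 s of robot time, and the verdict was not shown.

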